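Lock the ratchet shaft rest on the yellow rung

TASK

On the support stand with the blue grip, lift the sliding shaft rest until its orange pawl has passed the yellow middle rung, then lower it gently until the pawl sits on that rung and carries the weight. Prove that the lock holds by pushing down on the rest with about 12 N for a second, never hard, then let go. Leave the other stand and everything else where it is.

Things in the scene. Friction and masses are not known exactly. Their poses are not given: they have to be found in the camera images.
- stand: fixed part of the stand with the blue grip: dark base plate 150 x 130 x 12 mm, two grey uprights 184 mm tall at y = +48 and -48 mm, and between them, like a ladder, three round rungs 10 mm thick along y at x = 0; the middle one is yellow. Origin: underside of the stand, below the rungs; z up; y along the rungs; the sliding rest runs on its +x side
- rest_grip (a point): centre of the blue grip bar on top of the sliding rest of that stand: 14 mm wide (stand x), 60 mm long (stand y), 34 mm high; frame parallel to the stand's. 16 mm to +x of the stand's origin, 219 mm above the table when the rest is down. Under the bar: crosshead 12 mm wide, 14 mm deep. Brass V rests at y = +58 and -58 mm reach 35 mm above this point
- rest (a joint): height of the sliding rest above its lowest position, m: 0 fully down (start), 0.135 top stop. Slides straight up, falls freely when let go; weighs 0.5 to 0.8 kg with the pawl, sliding friction about 1 N. Pawl seats: about 0.038 on the lowest, 0.080 on the yellow, 0.122 on the top rung, each up to 12 mm higher or lower
- rung_mark (a point): point on the stand midway between its uprights, 118 mm up: nominal (not true) centre of the yellow rung. All three rungs sit together up to 12 mm above or below nominal, not measured: feel for the seat. Rubber bushes let a rung give 1 mm per 15 N. The rising pawl is swung aside (1 N) and is back 10 mm above the seat. A rest height of 0.108 always clears the yellow rung, never the top one. A rung once passed blocks the way down
- pawl: orange gravity pawl, 36 mm wide, on a pin in the sliding rest, 48 mm above the table when the rest is down: its flat nose points to the rungs (stand -x, reaching 19 mm from the pin, underside 5 mm below the pin), its heavier tail to +x. Origin at the pin. Its z axis is vertical when the nose is level (ready to carry); the nose tips down while a rung passes and can not tip up. The lock and the stand may carry at most 30 N, weight included: lower slowly, about 15 mm/s
- spare_stand: the other, like stand, with a black grip and no yellow rung; bystander. Origin as for stand
- spare_rest (a joint): height of the other stand's sliding rest, m; 0 = down, must stay down
- test_block_a: loose steel hardness test block, disc 64 mm across, 15 mm high; origin under its centre; bystander
- test_block_b: another such steel disc; bystander
- v_block: loose dark steel V block 60 x 50 x 44 mm; origin under its centre; bystander
- driver: loose red-handled screwdriver lying on the table; bystander
- shaft: loose ground steel shaft, 25 mm thick, 300 mm long, lying along y in two wooden cradles near the far edge; bystander
Things that resemble listed ones, but are neither listed nor needed, are in the scene too. Leave any purple or turquoise look-alike of the stand alone.

How it is judged:
By the outcome, as a careful person would: the job done as asked, in the order asked, and still so for the second after the job is handed in, with the robot touching nothing.
It also fails if it takes over 48 s, if anything falls off the work surface, if the arm or the gripper's body presses on something with over 40 N, if the wrist force passes 120 N, or if a joint passes its speed limit or range.

ROBOT

A 6-joint arm with a two-finger parallel gripper is mounted at the origin on the work surface. World frame = base frame: x ahead of the robot, y to its left, z up, the work surface at z = 0. Lengths are in mm, angles in rad, forces in N, time in s.
With the tool pointing down it reaches from about 350 to 975 mm from the base axis. Payload 7.1 kg.
Tool frame: the origin (TCP) lies between the finger pads; the fingertips stand 19 mm ahead of it and the grasp point (between the pads) is the TCP (ctrl.tcp_to_tips is the distance from the TCP to the fingertips, in mm); z points along the fingers, y is the line along which they close (so a half turn about z gives the same grasp; the last joint's range is limited). The gripper opens to 88 mm and grips with 3 to 60 N. Pads are 20 mm wide; open, the fingers measure 115 mm over their backs; the gripper's body (75 mm by 178 mm) begins 61 mm behind the grasp point.
Start: joints at [-1.278, 0.423, 1.63, -0, 1.089, -0.019], TCP at [191.75, -594.842, 241.675] pointing down, gripper open.
Joint ranges: [-3, 3], [-0.9, 2.11], [0.09, 2.58], [-1.31, 4.45], [0.11, 2.69], [-2.54, 2.54]. Speed limits (rad/s): [2.39, 2.39, 3.01, 3.14, 3.14, 3.14].

INTERFACE

Orientations are given as a rotation vector (axis times angle).
In Python, from workcell import status, optics, ctrl gives the robot as it stands. The module is installed in compiled form; this text tells all that it offers.
- The arm moves only by the shell command python3 -m inch 'ROWS'. ROWS is JSON, a list that holds one entry, the list of rows, each a list of 7 numbers: the shift along the tool's x, y, z in mm, then the turn, a rotation vector about the tool's x, y, z in rad, then the opening in per cent of the stroke, from 0 (shut) to 100 (fully open). A call has 1 to 20 rows; each row is the pose to reach, as a shift and turn from the pose commanded when the call began, along the tool's axes at that moment; what a row does not reach only later rows make up. A row lasts 1/10 s, in which the tool goes at most 50 mm and 8.59 degrees, less where a joint would pass 70% of its speed; a pose out of reach is approached as far as the arm can. A call with a gripper value outside its range is refused whole. The fingers move at their own pace and stop on an object; the grip force is fixed at half the most. Time passes only in rows, so rows that repeat a pose let the fingers close. It gives the time, the measured TCP pose, the force, the opening and the grip force at its end, in the units of the state.
- status.get_obs(): the state, without advancing time (a new reading comes with each control period).
- optics.get_image(name): name is "side" or "top" or "wrist"; returns a dict with "frame" (400x640x3 uint8, red, green, blue), "fx", "fy", "cx", "cy" (pixels), "rvec" (rotation vector, rad) and "tvec" (3), from world to camera coordinates, as OpenCV has them; the wrist camera has in their place "hand_eye" (4x4, takes a point from camera to tool coordinates, whose origin is the TCP and whose axes are the flange's). Camera axes: x right, y down, z forward; pixel columns grow to the right and rows downward; lengths in mm; the calibration is good to about 2 mm. A picture is of the moment at which its call begins: read the wrist's pose just before it. There is no depth.
- ctrl.close_job(): hands the job in; it is judged then, once.
The state is a dict: "t": time; "qpos": joint angles; "qvel": joint speeds; "joint_torque": joint torques, N m; "ee_pos": TCP position; "orientation": TCP orientation; "ft_force": force on the tool from outside, world axes, zero at the start; "moment": the same for the moment, N m; "width": finger opening in mm; "grasp_force": force on a finger pad.
Only numpy, scipy, OpenCV 4.12 (cv2) and the standard library are available. Lean on these libraries where they do the work, as an engineer would, in place of code of your own. Each camera call takes 0.05 s, during which the arm holds its last target. There are 200 camera calls.

## Working session

There is one attempt and no reset: what is moved stays moved. The work goes in short steps, Python scripts to look and compute and a shell command to move; the robot and the scene stay as the last step left them, time stands still between calls to the robot, and variables do not carry over. Pictures are saved under pics/ and viewed, at most 10 in all, crops included, and the job is handed in when it is done.

```bash
mkdir -p pics
python3 - <<'E'
from workcell import status, optics, ctrl
import cv2
o=status.get_obs(); print({k:o[k] for k in ('t','ee_pos','orientation','ft_force','width')})
for n in('top','side'):
    d=optics.get_image(n); cv2.imwrite(f'pics/{n}0.png',d['frame'][:,:,::-1]); print(n,d['fx'],d['cx'],d['cy'],d['rvec'],d['tvec'])
E
```

```text
{'t': 0.0, 'ee_pos': array([ 191.58828394, -594.35914182,  240.88207035]), 'orientation': array([-3.10196530e+00, -4.87544204e-01,  3.34819033e-04]), 'ft_force': array([ 1.02368011, -0.43124756, -0.72602858]), 'width': 87.87506054746984}
top 446.3714822125353 318.4025170482191 194.12292228975966 [ 2.18257662 -2.14558298  0.11821929] [  32.76583874  569.39986187 1429.08776119]
side 520.5659165999227 320.9336832037627 194.64262089727842 [ 0.53646566  2.84277725 -0.86333688] [ 498.63704764 -133.39839482 2136.68080878]
```

View pics/top0.png

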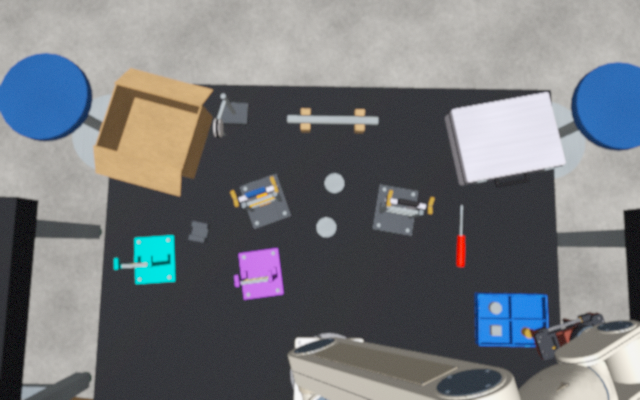

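View pics/side0.png

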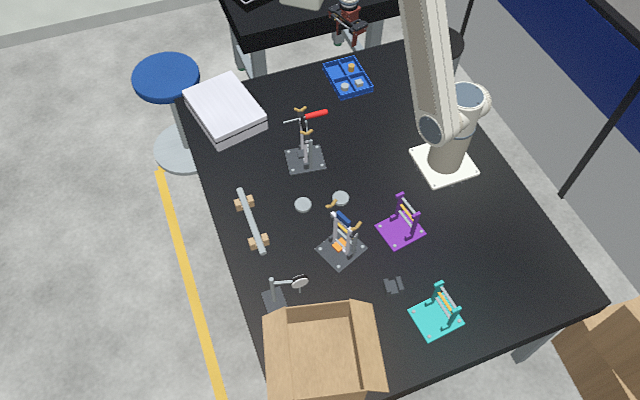

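Top view: the blue grip is near (257,194), between brass V rests at (235,199) and (272,183). The side view shows it near (343,218). The spare stand is at (400,205) in the top view. Next I measure the blue bar and the brass, and crop both views.

```bash
cat > h.py <<'E'
import numpy as np, cv2
def ray(d,u,v):
    R=cv2.Rodrigues(np.array(d['rvec'],float))[0]; t=np.array(d['tvec'],float).ravel()
    r=R.T@np.array([(u-d['cx'])/d['fx'],(v-d['cy'])/d['fy'],1]); return -R.T@t, r/np.linalg.norm(r)
def plane(d,u,v,z):
    c,r=ray(d,u,v); return c+r*(z-c[2])/r[2]
def tri(a,b):
    (c1,r1),(c2,r2)=a,b
    s=np.linalg.lstsq(np.c_[r1,-r2],c2-c1,rcond=None)[0]; p,q=c1+s[0]*r1,c2+s[1]*r2
    return (p+q)/2, np.linalg.norm(p-q)
def blobs(img,lo,hi,box,amin=6):
    x0,y0,x1,y1=box; hsv=cv2.cvtColor(img,cv2.COLOR_RGB2HSV)[y0:y1,x0:x1]
    m=cv2.inRange(hsv,np.array(lo),np.array(hi)); n,l,s,c=cv2.connectedComponentsWithStats(m)
    out=[]
    for i in range(1,n):
        if s[i,4]>=amin:
            p=np.argwhere(l==i)[:,::-1].astype(np.float32)
            out.append((s[i,4],c[i]+[x0,y0],cv2.minAreaRect(p)))
    return out
E
python3 - <<'E'
from h import *
from workcell import optics
B={'top':(220,160,300,240),'side':(305,180,380,275)}
ims=[]
for n,b in B.items():
    d=optics.get_image(n); f=d['frame']
    for nm,lo,hi in(('blue',(100,90,40),(125,255,255)),('brass',(10,90,90),(28,255,255))):
        for a,c,r in blobs(f,lo,hi,b): print(n,nm,a,c.round(1),np.round(r[1],1),round(r[2],1),[plane(d,*c,z).round() [:2] for z in (219,236,250)])
    ims.append(cv2.resize(f[b[1]:b[3],b[0]:b[2],::-1],(400,500),interpolation=cv2.INTER_CUBIC))
cv2.imwrite('pics/crop.png',np.hstack(ims))
E
```

```text
top blue 119 [254.6 191.8] [ 6.3 20.2] 71.6 [array([552., 224.]), array([550., 222.]), array([548., 220.])]
top brass 57 [273.7 183.3] [15.6  4.1] 65.6 [array([577., 170.]), array([575., 169.]), array([573., 167.])]
top brass 105 [234.  197.9] [18.6  6.2] 70.0 [array([533., 282.]), array([531., 279.]), array([530., 276.])]
top brass 37 [261.5 194.9] [ 3.2 11.7] 68.2 [array([543., 204.]), array([541., 202.]), array([540., 200.])]
top brass 41 [260.5 201.8] [ 1.9 26. ] 68.6 [array([523., 206.]), array([522., 204.]), array([520., 202.])]
side blue 126 [343.2 218.4] [19.1  7.1] 45.0 [array([548., 221.]), array([553., 230.]), array([557., 237.])]
side brass 44 [330.9 203.9] [ 4.5 12.4] 54.5 [array([564., 153.]), array([569., 163.]), array([573., 171.])]
side brass 43 [356.3 225.6] [ 3.9 12.1] 49.4 [array([518., 262.]), array([524., 270.]), array([528., 278.])]
side brass 36 [342.  227.5] [11.9  2.9] 40.6 [array([565., 251.]), array([570., 260.]), array([574., 267.])]
side brass 36 [342.2 241. ] [9.2 3.5] 45.0 [array([584., 298.]), array([588., 306.]), array([592., 313.])]
side brass 65 [336.8 246.8] [10.6  6.4] 45.0 [array([608., 311.]), array([613., 319.]), array([616., 326.])]
```

View pics/crop.png

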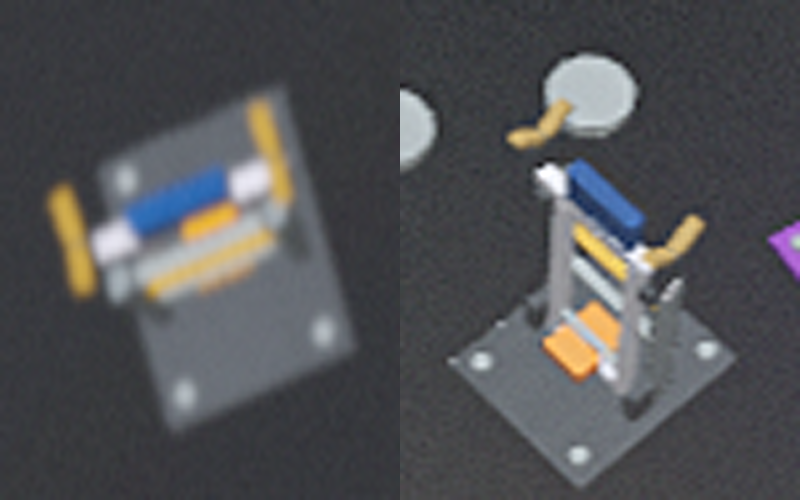

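The crop shows the grip bar running between the V rests, with the pawl tail on the bar's side of the rungs. I get the grip pose from the brass pair and the bar, then work out the tool shift to a pose above it.

```bash
cat >> h.py <<'E'
def rel(o,p,yaw_y):
    """shift (tool axes) and turn to reach TCP p, tool down, closing line at angle yaw_y (deg, world); both half-turn choices"""
    R0=cv2.Rodrigues(np.array(o['orientation'],float))[0]
    for a in (yaw_y,yaw_y+180):
        a=np.radians(a); y=np.array([np.cos(a),np.sin(a),0]); z=np.array([0,0,-1.]); R=np.c_[np.cross(y,z),y,z]
        print('shift',(R0.T@(np.array(p)-o['ee_pos'])).round(1),'turn',cv2.Rodrigues(R0.T@R)[0].ravel().round(4))
E
python3 - <<'E'
from h import *
from workcell import status,optics
t,s=optics.get_image('top'),optics.get_image('side')
g,e=tri(ray(t,254.6,191.8),ray(s,343.2,218.4)); L,el=tri(ray(t,234,197.9),ray(s,356.3,225.6)); Rr,er=tri(ray(t,273.7,183.3),ray(s,330.9,203.9))
print(g.round(1),e,L.round(1),el,Rr.round(1),er); m=(L+Rr)/2; v=L-Rr
yaw=np.degrees(np.arctan2(v[1],v[0]))-90; print(m,np.linalg.norm(v),'yaw',yaw)
print('side cam',ray(s,0,0)[0])
o=status.get_obs(); print(cv2.Rodrigues(o['orientation'])[0].round(3),o['t'])
rel(o,[m[0],m[1],345],yaw)
E
```

```text
[550.2 223.6 225.1] 1.495966156221414 [528.9 276.8 249.8] 2.4941885992113417 [572.4 168.1 245.6] 2.2171894960531273
[550.66855006 222.48738302 247.73731566] 117.15877596657116 yaw 21.784679859715638
side cam [ 965.64556117 1019.55364496 1691.11736164]
[[ 0.952  0.307 -0.   ]
 [ 0.307 -0.952  0.001]
 [ 0.    -0.001 -1.   ]] 0.3
shift [ 592.3 -667.7 -103.2] turn [-4.0000e-04 -5.0000e-04 -1.6392e+00]
shift [ 592.3 -667.7 -103.2] turn [-4.0000e-04  4.0000e-04  1.5023e+00]
```

```bash
python3 -m inch '[[[0,0,-50,0,0,0,100],[0,0,-100,0,0,0,100],[33,-37,-103,0,0,-0.09,100],[66,-74,-103,0,0,-0.18,100],[99,-111,-103,0,0,-0.27,100],[132,-148,-103,0,0,-0.36,100],[165,-185,-103,0,0,-0.46,100],[198,-222,-103,0,0,-0.55,100],[231,-259,-103,0,0,-0.64,100],[264,-297,-103,0,0,-0.73,100],[297,-334,-103,0,0,-0.82,100],[330,-371,-103,0,0,-0.91,100],[363,-408,-103,0,0,-1.0,100],[396,-445,-103,0,0,-1.09,100],[429,-482,-103,0,0,-1.18,100],[462,-520,-103,0,0,-1.28,100],[495,-557,-103,0,0,-1.37,100],[528,-594,-103,0,0,-1.46,100],[560,-631,-103,0,0,-1.55,100],[592.3,-667.7,-103,0,0,-1.639,100]]]'
python3 - <<'E'
from h import *
from workcell import status,optics
o=status.get_obs(); print(o['t'],o['ee_pos'],o['qvel'].round(3),o['ft_force'])
E
```

```text
t: 2.3
ee_pos: [551.0, 224.5, 344.7]
orientation: [1.756, 2.605, 0.0]
ft_force: [-0.5, -0.5, 0.8]
width: 87.5
grasp_force: 0.0
2.3 [551.02178191 224.51981845 344.68304839] [ 0.613  0.555 -0.736 -0.005  0.175 -0.27 ] [-0.52724634 -0.45534855  0.83518609]
```

```bash
python3 -m inch '[[[0,0,0,0,0,0,100],[0,0,0,0,0,0,100],[0,0,0,0,0,0,100]]]'
python3 - <<'E'
from h import *
from workcell import status,optics
o=status.get_obs(); w=optics.get_image('wrist'); f=w['frame']
print(o['t'],o['ee_pos'],o['qvel'].round(3),np.array(w['hand_eye']).round(3),w['fx'],w['cx'],w['cy'])
cv2.imwrite('pics/wrist0.png',f[:,:,::-1])
R0=cv2.Rodrigues(o['orientation'])[0]; H=np.array(w['hand_eye']); print(R0.round(3))
for nm,lo,hi in(('blue',(100,90,40),(125,255,255)),('brass',(10,90,90),(28,255,255))):
    for a,c,r in blobs(f,lo,hi,(0,0,640,400),100):
        ray_=R0@H[:3,:3]@np.array([(c[0]-w['cx'])/w['fx'],(c[1]-w['cy'])/w['fy'],1]); p=R0@H[:3,3]+o['ee_pos']
        print(nm,a,c.round(1),np.round(r[1],1),round(r[2],1),[(p+ray_*(z-p[2])/ray_[2]).round(1) for z in (236,250)])
E
```

```text
t: 2.6
ee_pos: [550.1, 221.6, 344.5]
orientation: [-1.763, -2.6, 0.001]
ft_force: [0.1, 0.8, 0.2]
width: 88.0
grasp_force: 0.0
2.6 [550.14432853 221.58082126 344.45508404] [-0.016 -0.013  0.005  0.002 -0.    -0.001] [[-1.00000e-03 -9.58000e-01 -2.86000e-01  7.93110e+01]
 [ 1.00000e+00 -1.00000e-03 -1.00000e-03 -1.13500e+00]
 [ 0.00000e+00 -2.86000e-01  9.58000e-01 -1.43313e+02]
 [ 0.00000e+00  0.00000e+00  0.00000e+00  1.00000e+00]] 282.98405839003055 324.04582819049654 197.1404156022628
[[-0.37   0.929 -0.001]
 [ 0.929  0.37  -0.001]
 [-0.    -0.001 -1.   ]]
blue 943 [325.  197.8] [65. 15.] 90.0 [array([548.3, 224.6, 236. ]), array([546.7, 228.6, 250. ])]
brass 21503 [549.9  55.5] [149. 214.] 90.0 [array([672.6, 403.2, 236. ]), array([664.1, 397.1, 250. ])]
brass 300 [135.5  96.9] [10.1 70.1] 2.0 [array([367.6, 248.1, 236. ]), array([376. , 250.7, 250. ])]
brass 352 [311.4 139. ] [13.2 27.5] 87.3 [array([517.4, 270.2, 236. ]), array([517.6, 271.6, 250. ])]
brass 367 [340.8 139.7] [27.9 13.5] 4.1 [array([541.5, 279.1, 236. ]), array([540.3, 280. , 250. ])]
brass 108 [316.8 172. ] [58.  3.] 90.0 [array([532.4, 244.6, 236. ]), array([531.7, 247.4, 250. ])]
brass 141 [337.8 166.9] [12. 24.] 0.0 [array([548.3, 255.9, 236. ]), array([546.7, 258. , 250. ])]
brass 646 [323.9 261.6] [49.5 19.3] 2.7 [array([571.9, 162.6, 236. ]), array([569. , 169.9, 250. ])]
brass 829 [160.7 311.5] [28.1 58.7] 10.6 [array([433.5,  43.9, 236. ]), array([438.3,  57.9, 250. ])]
brass 826 [487.4 311.6] [58.5 27.9] 80.8 [array([754. , 171.5, 236. ]), array([741. , 178.3, 250. ])]
brass 4689 [457.  363.9] [ 40. 300.] 90.0 [array([758.7,  98.1, 236. ]), array([745.4, 109.1, 250. ])]
```

View pics/wrist0.png

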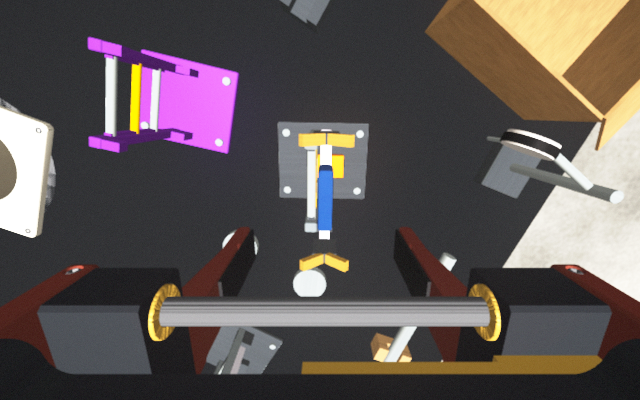

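Wrist view: the blue bar is centred at about (325,198), upright in the image and midway between the fingers, with the brass rests at (326,139) and (324,262), well clear of them. Alignment is good, so I descend.

```bash
python3 -m inch '[[[1,0,30,0,0,0,100],[2,0,60,0,0,0,100],[2,0,85,0,0,0,100],[2,0,105,0,0,0,100],[2,0,118,0,0,0,100],[2,0,122,0,0,0,100],[2,0,122,0,0,0,100],[2,0,122,0,0,0,100]]]' && python3 -m inch '[[[0,0,0,0,0,0,60],[0,0,0,0,0,0,40],[0,0,0,0,0,0,25],[0,0,0,0,0,0,14],[0,0,0,0,0,0,8],[0,0,0,0,0,0,0],[0,0,0,0,0,0,0],[0,0,0,0,0,0,0]]]'
```

```text
t: 3.45
ee_pos: [550.6, 224.2, 223.8]
orientation: [1.762, 2.6, 0.002]
ft_force: [0.2, -0.6, -0.3]
width: 87.8
grasp_force: 0.0
t: 4.25
ee_pos: [549.9, 224.2, 222.7]
orientation: [-1.762, -2.601, -0.0]
ft_force: [-0.5, 0.5, -0.1]
width: 27.2
grasp_force: 0.0
```

```bash
python3 -m inch '[[[0,0,0,0,0,0,0],[0,0,0,0,0,0,0],[0,0,0,0,0,0,0],[0,0,0,0,0,0,0],[0,0,0,0,0,0,0]]]'
```

```text
t: 4.75
ee_pos: [549.9, 224.2, 222.6]
orientation: [-1.762, -2.601, 0.0]
ft_force: [-0.5, -0.1, -0.2]
width: 14.0
grasp_force: 30.0
```

```bash
python3 -m inch '[[[0,0,-2,0,0,0,0],[0,0,-5,0,0,0,0],[0,0,-9,0,0,0,0],[0,0,-14,0,0,0,0],[0,0,-19,0,0,0,0],[0,0,-24,0,0,0,0],[0,0,-29,0,0,0,0],[0,0,-34,0,0,0,0],[0,0,-39,0,0,0,0],[0,0,-44,0,0,0,0],[0,0,-49,0,0,0,0],[0,0,-54,0,0,0,0],[0,0,-58,0,0,0,0],[0,0,-60,0,0,0,0],[0,0,-60,0,0,0,0],[0,0,-60,0,0,0,0]]]'
```

```text
t: 6.35
ee_pos: [549.8, 224.2, 282.7]
orientation: [-1.762, -2.601, 0.0]
ft_force: [0.1, 0.6, -5.1]
width: 14.4
grasp_force: 30.0
```

```bash
python3 -m inch '[[[0,0,-3,0,0,0,0],[0,0,-7,0,0,0,0],[0,0,-11,0,0,0,0],[0,0,-15,0,0,0,0],[0,0,-19,0,0,0,0],[0,0,-23,0,0,0,0],[0,0,-27,0,0,0,0],[0,0,-31,0,0,0,0],[0,0,-35,0,0,0,0],[0,0,-39,0,0,0,0],[0,0,-42,0,0,0,0],[0,0,-45,0,0,0,0],[0,0,-47,0,0,0,0],[0,0,-48,0,0,0,0],[0,0,-48,0,0,0,0],[0,0,-48,0,0,0,0],[0,0,-48,0,0,0,0]]]'
python3 - <<'E'
from h import *
from workcell import status,optics
o=status.get_obs(); print(o['t'],o['ee_pos'],o['ft_force'])
f=optics.get_image('side')['frame'][160:270,290:400,::-1]
g=optics.get_image('top')['frame'][130:240,210:320,::-1]
cv2.imwrite('pics/lift.png',np.hstack([cv2.resize(f,(400,400),interpolation=cv2.INTER_CUBIC),cv2.resize(g,(400,400))]))
E
```

```text
t: 8.05
ee_pos: [549.9, 224.2, 330.7]
orientation: [-1.762, -2.601, 0.0]
ft_force: [0.2, -0.4, -4.8]
width: 14.1
grasp_force: 30.0
8.05 [549.8635908  224.20273711 330.67970433] [ 0.21271974 -0.42788    -4.80177642]
```

View pics/lift.png

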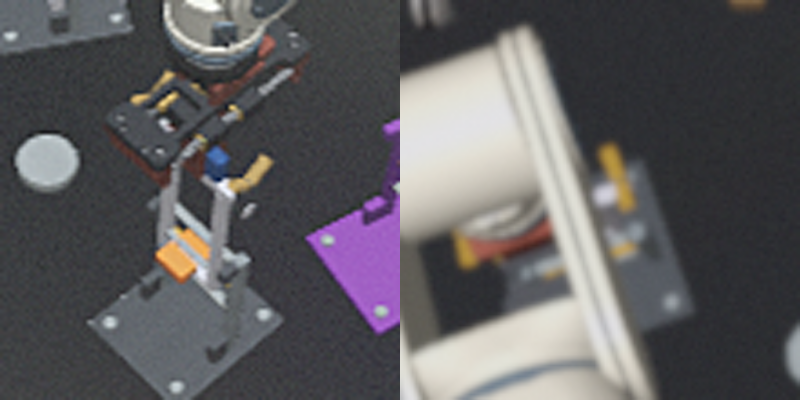

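The side crop shows the rest raised in the gripper, with the orange pawl near (185,250) well up the ladder. I lower to just above the highest possible seat, then feel for it in small typed steps, stopping when the force changes.

```bash
cat > c.py <<'E'
import sys
from workcell import status
o=status.get_obs(); f=o['ft_force'][2]; print(round(o['t'],2),o['ee_pos'][2].round(2),f.round(2),round(o['width'],1)); sys.exit(f>-1.5)
E
python3 -m inch '[[[0,0,1,0,0,0,0],[0,0,2.5,0,0,0,0],[0,0,4,0,0,0,0],[0,0,5.5,0,0,0,0],[0,0,7,0,0,0,0],[0,0,8.5,0,0,0,0],[0,0,10,0,0,0,0],[0,0,11.5,0,0,0,0],[0,0,13,0,0,0,0],[0,0,13.5,0,0,0,0],[0,0,13.5,0,0,0,0]]]' >/dev/null; python3 c.py &&
python3 -m inch '[[[0,0,0.8,0,0,0,0],[0,0,0.8,0,0,0,0]]]' >/dev/null && python3 c.py &&
python3 -m inch '[[[0,0,0.8,0,0,0,0],[0,0,0.8,0,0,0,0]]]' >/dev/null && python3 c.py &&
python3 -m inch '[[[0,0,0.8,0,0,0,0],[0,0,0.8,0,0,0,0]]]' >/dev/null && python3 c.py &&
python3 -m inch '[[[0,0,0.8,0,0,0,0],[0,0,0.8,0,0,0,0]]]' >/dev/null && python3 c.py &&
python3 -m inch '[[[0,0,0.8,0,0,0,0],[0,0,0.8,0,0,0,0]]]' >/dev/null && python3 c.py &&
python3 -m inch '[[[0,0,0.8,0,0,0,0],[0,0,0.8,0,0,0,0]]]' >/dev/null && python3 c.py &&
python3 -m inch '[[[0,0,0.8,0,0,0,0],[0,0,0.8,0,0,0,0]]]' >/dev/null && python3 c.py &&
python3 -m inch '[[[0,0,0.8,0,0,0,0],[0,0,0.8,0,0,0,0]]]' >/dev/null && python3 c.py &&
python3 -m inch '[[[0,0,0.8,0,0,0,0],[0,0,0.8,0,0,0,0]]]' >/dev/null && python3 c.py &&
python3 -m inch '[[[0,0,0.8,0,0,0,0],[0,0,0.8,0,0,0,0]]]' >/dev/null && python3 c.py &&
python3 -m inch '[[[0,0,0.8,0,0,0,0],[0,0,0.8,0,0,0,0]]]' >/dev/null && python3 c.py &&
python3 -m inch '[[[0,0,0.8,0,0,0,0],[0,0,0.8,0,0,0,0]]]' >/dev/null && python3 c.py
```

```text
9.25 316.96 -5.63 13.7False
```

```bash
sed -i 's/sys.exit(f>-1.5)/sys.exit(int(f>-1.5))/' c.py
python3 -m inch '[[[0,0,0.8,0,0,0,0],[0,0,0.8,0,0,0,0]]]' >/dev/null && python3 c.py &&
python3 -m inch '[[[0,0,0.8,0,0,0,0],[0,0,0.8,0,0,0,0]]]' >/dev/null && python3 c.py &&
python3 -m inch '[[[0,0,0.8,0,0,0,0],[0,0,0.8,0,0,0,0]]]' >/dev/null && python3 c.py &&
python3 -m inch '[[[0,0,0.8,0,0,0,0],[0,0,0.8,0,0,0,0]]]' >/dev/null && python3 c.py &&
python3 -m inch '[[[0,0,0.8,0,0,0,0],[0,0,0.8,0,0,0,0]]]' >/dev/null && python3 c.py &&
python3 -m inch '[[[0,0,0.8,0,0,0,0],[0,0,0.8,0,0,0,0]]]' >/dev/null && python3 c.py &&
python3 -m inch '[[[0,0,0.8,0,0,0,0],[0,0,0.8,0,0,0,0]]]' >/dev/null && python3 c.py &&
python3 -m inch '[[[0,0,0.8,0,0,0,0],[0,0,0.8,0,0,0,0]]]' >/dev/null && python3 c.py &&
python3 -m inch '[[[0,0,0.8,0,0,0,0],[0,0,0.8,0,0,0,0]]]' >/dev/null && python3 c.py &&
python3 -m inch '[[[0,0,0.8,0,0,0,0],[0,0,0.8,0,0,0,0]]]' >/dev/null && python3 c.py &&
python3 -m inch '[[[0,0,0.8,0,0,0,0],[0,0,0.8,0,0,0,0]]]' >/dev/null && python3 c.py &&
python3 -m inch '[[[0,0,0.8,0,0,0,0],[0,0,0.8,0,0,0,0]]]' >/dev/null && python3 c.py &&
python3 -m inch '[[[0,0,0.8,0,0,0,0],[0,0,0.8,0,0,0,0]]]' >/dev/null && python3 c.py &&
python3 -m inch '[[[0,0,0.8,0,0,0,0],[0,0,0.8,0,0,0,0]]]' >/dev/null && python3 c.py &&
python3 -m inch '[[[0,0,0.8,0,0,0,0],[0,0,0.8,0,0,0,0]]]' >/dev/null && python3 c.py
```

```text
9.45 316.26 -5.72 14.2
9.65 315.5 -5.53 14.2
9.85 314.69 -5.88 14.4
10.05 313.85 -5.31 14.0
10.25 313.03 -5.4 13.9
10.45 312.26 -5.12 14.3
10.65 311.42 -4.75 14.1
10.85 310.84 -3.46 14.0
11.05 310.46 0.36 13.9
```

Contact is at about 310.9, a rest height of about 0.088, which fits the yellow rung. I let it settle, then press in small steps.

```bash
python3 -m inch '[[[0,0,0,0,0,0,0],[0,0,0,0,0,0,0],[0,0,0,0,0,0,0]]]' >/dev/null; python3 c.py
python3 -m inch '[[[0,0,0.2,0,0,0,0],[0,0,0.4,0,0,0,0],[0,0,0.4,0,0,0,0],[0,0,0.4,0,0,0,0]]]' >/dev/null; python3 c.py
```

```text
11.35 310.41 2.44 14.1
11.75 310.2 3.65 13.9
```

```bash
python3 -m inch '[[[0,0,0.2,0,0,0,0],[0,0,0.4,0,0,0,0],[0,0,0.4,0,0,0,0],[0,0,0.4,0,0,0,0]]]' >/dev/null; python3 c.py
python3 -m inch '[[[0,0,0.2,0,0,0,0],[0,0,0.4,0,0,0,0],[0,0,0.4,0,0,0,0],[0,0,0.4,0,0,0,0]]]' >/dev/null; python3 c.py
```

```text
12.15 310.07 5.93 13.9
12.55 309.92 6.33 13.7
```

```bash
python3 -m inch '[[[0,0,0.2,0,0,0,0],[0,0,0.4,0,0,0,0],[0,0,0.6,0,0,0,0],[0,0,0.6,0,0,0,0]]]' >/dev/null; python3 c.py
python3 -m inch '[[[0,0,0.2,0,0,0,0],[0,0,0.4,0,0,0,0],[0,0,0.4,0,0,0,0],[0,0,0.4,0,0,0,0]]]' >/dev/null; python3 c.py; python3 -m inch '[[[0,0,0,0,0,0,0]]]' >/dev/null; python3 c.py
```

```text
12.95 309.71 8.41 14.2
13.35 309.57 11.09 13.9
13.45 309.58 11.8 13.9
```

Now at about 11.5 N. I nudge slightly further and hold for over a second.

```bash
python3 -m inch '[[[0,0,0.1,0,0,0,0],[0,0,0.1,0,0,0,0],[0,0,0.1,0,0,0,0],[0,0,0.1,0,0,0,0]]]' >/dev/null; python3 c.py
python3 -m inch '[[[0,0,0,0,0,0,0],[0,0,0,0,0,0,0],[0,0,0,0,0,0,0],[0,0,0,0,0,0,0]]]' >/dev/null; python3 c.py
python3 -m inch '[[[0,0,0,0,0,0,0],[0,0,0,0,0,0,0],[0,0,0,0,0,0,0],[0,0,0,0,0,0,0],[0,0,0,0,0,0,0]]]' >/dev/null; python3 c.py
```

```text
13.85 309.56 11.44 13.9
14.25 309.54 12.0 14.1
14.75 309.55 12.13 13.6
```

Held at about 12 N for more than a second. I relieve the load, then check before opening.

```bash
python3 -m inch '[[[0,0,-0.4,0,0,0,0],[0,0,-0.8,0,0,0,0],[0,0,-1.2,0,0,0,0],[0,0,-1.6,0,0,0,0],[0,0,-2,0,0,0,0],[0,0,-2,0,0,0,0],[0,0,-2,0,0,0,0]]]' >/dev/null; python3 c.py
```

```text
15.45 310.28 3.66 14.0
```

```bash
python3 -m inch '[[[0,0,-0.3,0,0,0,0],[0,0,-0.7,0,0,0,0],[0,0,-0.7,0,0,0,0],[0,0,-0.7,0,0,0,0]]]' >/dev/null; python3 c.py
python3 -m inch '[[[0,0,0,0,0,0,10],[0,0,0,0,0,0,20],[0,0,0,0,0,0,30],[0,0,0,0,0,0,45],[0,0,0,0,0,0,60],[0,0,0,0,0,0,80],[0,0,0,0,0,0,100],[0,0,0,0,0,0,100],[0,0,0,0,0,0,100],[0,0,0,0,0,0,100]]]'
```

```text
15.85 310.48 1.59 14.1
t: 16.85
ee_pos: [549.9, 224.2, 310.4]
orientation: [1.762, 2.601, 0.0]
ft_force: [0.9, -0.3, -0.2]
width: 78.0
grasp_force: 0.0
```

```bash
python3 -m inch '[[[0,0,-3,0,0,0,100],[0,0,-8,0,0,0,100],[0,0,-20,0,0,0,100],[0,0,-40,0,0,0,100],[0,0,-65,0,0,0,100],[0,0,-90,0,0,0,100],[0,0,-110,0,0,0,100],[0,0,-120,0,0,0,100],[0,0,-120,0,0,0,100],[0,0,-120,0,0,0,100]]]'
python3 - <<'E'
from h import *
from workcell import status,optics
s=optics.get_image('side')['frame']; w=optics.get_image('wrist'); o=status.get_obs()
f=s[150:270,280:400,::-1]
cv2.imwrite('pics/end.png',np.hstack([cv2.resize(f,(400,400),interpolation=cv2.INTER_CUBIC),cv2.resize(w['frame'][60:300,200:440,::-1],(400,400))]))
for a,c,r in blobs(w['frame'],(100,90,40),(125,255,255),(200,100,440,300),100): print(a,c,r[1])
E
```

```text
t: 17.85
ee_pos: [549.6, 224.1, 429.9]
orientation: [-1.762, -2.601, 0.001]
ft_force: [1.0, -0.5, -0.4]
width: 87.9
grasp_force: 0.0
969 [324.750258   201.47058824] (65.0, 15.0)
```

View pics/end.png

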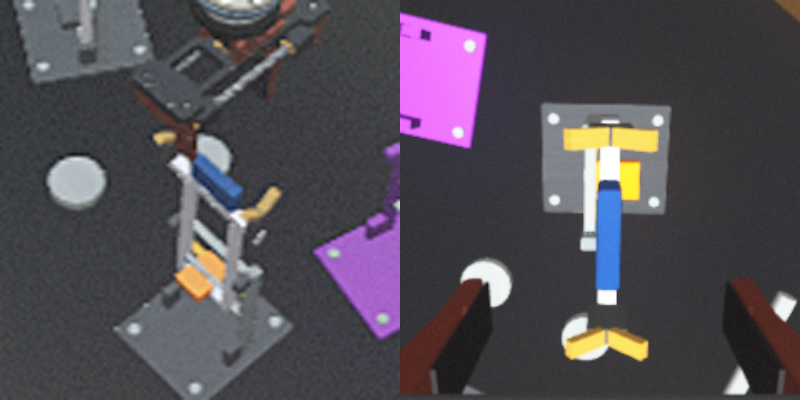

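The final view shows the rest still raised, with the pawl at about (200,272) on the rung. The bar is 65 px long, as it was before at nearly the same distance, so the rest is still at about 0.088. The gripper is clear.

```bash
python3 -c "from workcell import ctrl; print(ctrl.close_job())"
```

```text
the job is handed in; nothing more can be done
None
```

The job is handed in: the pawl sits on the yellow rung with the rest at about 0.088 m, it held a 12 N push for over a second, and the gripper is open and clear; I never touched the other stand or anything else.

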